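Make up the keepsake box

ROBOT

A 6-joint arm with a two-finger parallel gripper is mounted at the origin on the work surface. World frame = base frame: x ahead of the robot, y to its left, z up, the work surface at z = 0. Lengths are in mm, angles in degrees, forces in N, time in s.
With the tool pointing down it reaches from about 300 to 850 mm from the base axis. Payload 4.2 kg.
Tool frame: the origin (TCP) lies on the centre line of the jaws, within the pads' length; the fingertips stand 14 mm ahead of it and the grasp point (between the pads) lies 5 mm behind it; z points along the fingers, y is the line along which they close (so a half turn about z gives the same grasp; the last joint's range is limited). The gripper opens to 91 mm and grips with 3 to 60 N. Pads are 32 mm wide; open, the fingers measure 118 mm over their backs; the gripper's body (76 mm by 178 mm) begins 60 mm behind the grasp point.
Start: joints at [62.51, 18.312, 89.639, -0, 72.044, -1.146], TCP at [255.171, 515.295, 227.976] pointing down, gripper open.
Joint ranges: [-177.97, 177.97], [-48.28, 115.42], [12.27, 149.76], [-77.06, 257.06], [2.81, 150.46], [-146.56, 146.56]. Speed limits (degrees/s): [147.25, 147.25, 180, 180, 180, 180].

INTERFACE

Orientations are given as [roll, pitch, yaw] about the fixed x, y, z axes, in that order (R = Rz(yaw) Ry(pitch) Rx(roll)).
In Python, from workcell import env gives the robot as it stands.
- The arm moves only by the tool arm_command, never from a script. Its argument "motion" is a list of rows, each an object with "offset": the shift along the tool's x, y, z in m, a list of three; "spin": the turn about the tool's z in rad. In form: [{"offset": [tx, ty, tz], "spin": spin}, ...]. A call has 1 to 5 rows; each row shifts and turns the commanded pose from where the row before left it, along the tool's axes as they then stand; what a row does not reach is not made up. A row lasts 1/8 s, in which the tool goes at most 62.5 mm and 10.7 degrees, less where a joint would pass 70% of its speed; a pose out of reach is approached as far as the arm can. A call with a gripper value outside its range is refused whole. "jaw" is the finger opening in m, from 0 to 0.0912, set as the call begins (left out, the last holds). The fingers move at their own pace and stop on an object; "newtons" is the grip in N (left out, the last holds). Time passes only in rows, so rows that do not move let the fingers close. It gives the time, the measured TCP pose, the force, the opening and the grip force at its end, in the units of the state.
- env.state(): the state, without advancing time (a new reading comes with each control period).
- env.grab_frame(name): name is "scene" or "top" or "wrist"; returns (picture, depth): 480x640x3 uint8, blue, green, red; 480x640 float32, mm along the optical axis (not along the pixel's ray), 0 where there is no reading.
- env.camera_model(name): a dict with "fx", "fy", "cx", "cy" (pixels), "eye" and "rotation" of the camera in the world; the wrist camera has in their place "hand_eye" (4x4, takes a point from camera to tool coordinates, whose origin is the TCP and whose axes are the flange's). Camera axes: x right, y down, z forward; pixel columns grow to the right and rows downward; lengths in mm; the calibration is good to about 2 mm. A picture is of the moment at which its call begins: read the wrist's pose just before it. camera_model takes no time and is no camera call.
- env.job_done(): hands the job in; it is judged then, once.
Trained networks look in the newest picture that a camera, given by its name, has taken for a name from the list of things; names that differ only in an ending like _2 or _b are one class to them, and where a whole thing is asked for, a point or a joint stands for the part that bears it (a point fixed in the world has none). Each returns a list of dicts, best first, with "score" (0 to 1); they miss things now and then, are a little off and sometimes report something else, mostly with a low value. They report only what shows in the picture. A call takes as long as a camera call. They do not tell look-alikes from the thing itself.
- env.boxes_of(camera, target): "bbox" ([left, top, right, bottom] in pixels, round what is visible of it).
- env.pinpoint(camera, target): "location" ([column, row] in pixels: a listed point, or the origin of a listed thing).
The state is a dict: "time_s": time; "qpos": joint angles; "qvel": joint speeds; "effort": joint torques, N m; "ee_pos": TCP position; "ee_rot": TCP orientation; "force": force on the tool from outside, world axes, zero at the start; "torque": the same for the moment, N m; "gripper_width": finger opening in mm; "gripper_force": force on a finger pad.
Only numpy, scipy, OpenCV 4.12 (cv2) and the standard library are available. Lean on these libraries where they do the work, as an engineer would, in place of code of your own. Each camera call takes 0.05 s, during which the arm holds its last target. There are 200 camera calls.

TASK

Make up the keepsake box for the next customer: stand the tin penguin in the small round well, the cream marble cup in the large round well and the little wooden car on its wheels in the square well, and lay the key with the heart-shaped bow flat in the long trough. Lower each piece right down onto the floor of its well rather than dropping it, and leave the key with the round bow and the tin crow where they are.

Things in the scene. Friction and masses are not known exactly. Their poses are not given: they have to be found in the camera images.
- penguin: upright tin penguin in black gloss, white belly, orange beak (-x) and feet, 73 mm tall: round foot 36 mm across; round body 37 mm across, straight from 10 to 44 mm up, narrower head above. Origin: centre of the foot's underside; z up. About 80 g. Belongs in the small round well.
- heart_key: brass key with a heart-shaped bow, 78 mm long along x, 8 mm thick, lying flat. Bow 34 mm wide at -x (x = -39 to -2 mm); square 8 mm shaft to x = +39 mm; teeth stick out 10 mm to +y at x = 23 to 38 mm. Origin: mid-length on the shaft's centre line, on the underside. 45 g. Grip the bare shaft across at the origin. Belongs in the long trough, either way round.
- marble_cup: plain cream ceramic cup for marbles, no handle, empty and upright: straight-sided, 56 mm across outside (51 mm at the foot), 50 mm tall, wall 4 mm. Origin: centre of the underside; z up. About 110 g. Belongs in the large round well.
- wooden_car: small beech toy car on four fixed dark wooden wheels: 46 mm long (x, bonnet at -x), 42 mm wide over the wheels (which reach 18 mm up), 42 mm tall; body 32 mm wide (y), flat-sided; cabin (24 to 42 mm up) from x = -13 to +17 mm. Origin: centre of the underside at wheel-bottom height; z up. About 50 g. Belongs in the square well, facing any way.
- round_key: look-alike, to be left alone: brass key with a round ring bow, 78 mm long along x, 8 mm thick, lying flat. Bow 34 mm wide at -x (x = -39 to -2 mm); square 8 mm shaft to x = +39 mm; teeth stick out 10 mm to +y at x = 23 to 38 mm. Origin: mid-length on the shaft's centre line, on the underside. 45 g. 
- tin_crow: look-alike, to be left alone: tin crow in black gloss, body level (not upright), 94 mm from beak (-x) to tail (+x), 30 mm wide, 62 mm tall, on one round foot 36 mm across. Origin: centre of the foot's underside; z up.
- tray_small_round: fixed red-lacquered tray with a small round well, 52 mm across. 102 x 102 x 30 mm, one of four side by side (order varies) in the open box. Origin: centre of its underside, 8 mm above the counter, under the well's middle; z up, x and y along its sides. In this frame the tray's top is at z = 30 mm, the well's floor at z = 18 mm. Box rim: 14 mm above the tray tops, 222 mm square outside, walls 8 mm.
- tray_large_round: fixed red-lacquered tray with a large round well, 76 mm across. 102 x 102 x 30 mm, one of four side by side (order varies) in the open box. Origin: centre of its underside, 8 mm above the counter, under the well's middle; z up, x and y along its sides. In this frame the tray's top is at z = 30 mm, the well's floor at z = 18 mm. Box rim: 14 mm above the tray tops, 222 mm square outside, walls 8 mm.
- tray_square: fixed red-lacquered tray with a square well, 62 x 62 mm. 102 x 102 x 30 mm, one of four side by side (order varies) in the open box. Origin: centre of its underside, 8 mm above the counter, under the well's middle; z up, x and y along its sides. In this frame the tray's top is at z = 30 mm, the well's floor at z = 18 mm. Box rim: 14 mm above the tray tops, 222 mm square outside, walls 8 mm.
- tray_trough: fixed red-lacquered tray with a long trough, 90 mm (x) by 50 mm (y). 102 x 102 x 30 mm, one of four side by side (order varies) in the open box. Origin: centre of its underside, 8 mm above the counter, under the well's middle; z up, x and y along its sides. In this frame the tray's top is at z = 30 mm, the well's floor at z = 18 mm. The box's lid is fixed open at +y, leaning back, 245 mm tall.
Not all that is in view belongs to the job. What is shaped like the heart_key but green or purple is not meant. Leave any blue look-alike of the marble_cup alone.

How it is judged:
By the outcome, as a careful person would: the job done as asked, in the order asked, and still so for the second after the job is handed in, with the robot touching nothing.
It also fails if it takes over 106 s, if anything falls off the work surface, if the arm or the gripper's body presses on something with over 40 N, if the wrist force passes 120 N, or if a joint passes its speed limit or range.

## Working session

There is one attempt and no reset: what is moved stays moved. The work goes in short steps, Python scripts to look and compute and a tool call to move; the robot and the scene stay as the last step left them, time stands still between calls to the robot, and variables do not carry over. Pictures are saved under pics/ and viewed, at most 14 in all, crops included, and the job is handed in when it is done.

Besides the shell and the picture viewer there is one more tool, called after "Call:" by a JSON object that holds its "op" and its "data", one argument or row to a line. arm_command: Moves the arm, as the interface text tells. Its arguments: {"type":"object","properties":{"motion":{"type":"array"},"jaw":{"type":"number"},"newtons":{"type":"number"}},"required":["motion"]}

```bash
ls; mkdir -p pics
cat > h.py <<'E'
import numpy as np, cv2
from workcell import env
from scipy.spatial.transform import Rotation as R
def cam(name):
    m=env.camera_model(name)
    if 'hand_eye' in m:
        s=env.state(); T=np.eye(4); T[:3,:3]=R.from_euler('xyz',s['ee_rot'],degrees=True).as_matrix(); T[:3,3]=s['ee_pos']
        T=T@np.array(m['hand_eye']); return m,T[:3,:3],T[:3,3]
    return m,np.array(m['rotation']),np.array(m['eye'])
def rays(c,uv):
    m,Rm,e=c; uv=np.atleast_2d(uv).astype(float)
    d=np.c_[(uv[:,0]-m['cx'])/m['fx'],(uv[:,1]-m['cy'])/m['fy'],np.ones(len(uv))]
    return d@Rm.T,e
def onz(c,uv,z):
    d,e=rays(c,uv); return e+d*((z-e[2])/d[:,2])[:,None]
def cloud(c,dep):
    v,u=np.mgrid[0:480,0:640]; d,e=rays(c,np.c_[u.ravel(),v.ravel()])
    P=(e+d*dep.ravel()[:,None]).reshape(480,640,3); P[dep==0]=np.nan; return P
E
python3 - <<'E'
from h import *
for n in ('scene','top'):
    c=cam(n); im,d=env.grab_frame(n); cv2.imwrite(f'pics/{n}0.png',im); np.savez(f'/tmp/{n}0.npz',im=im,d=d)
    print(n,c[2],c[1].round(2).tolist(),c[0]['fx'])
    for t in ['penguin','heart_key','marble_cup','wooden_car','round_key','tin_crow','tray_small_round','tray_large_round','tray_square','tray_trough']:
        for r in env.pinpoint(n,t)[:3]:
            u=r['location']; print(t,round(r['score'],2),np.round(u),onz(c,u,0)[0].round())
print(env.state())
E
```

```text
pics
scene [1230.63613529 -204.11595116  614.43532287] [-129.31, -0.68, 84.28] 506.55692050509487Traceback (most recent call last):
  File "<stdin>", line 7, in <module>
  File "h.py", line 15, in onz
    d,e=rays(c,uv); return e+d*((z-e[2])/d[:,2])[:,None]
                                         ~^^^^^
IndexError: too many indices for array: array is 1-dimensional, but 2 were indexed
```

```bash
sed -i "s/return m,np.array(m\['rotation'\])/return m,R.from_euler('xyz',m['rotation'],degrees=True).as_matrix()/" h.py
python3 - <<'E'
from h import *
for n in ('scene','top'):
    c=cam(n); im,d=env.grab_frame(n); cv2.imwrite(f'pics/{n}0.png',im); np.savez(f'/tmp/{n}0.npz',im=im,d=d)
    print(n,c[2],c[1].round(2).tolist(),c[0]['fx'])
    P=cloud(c,d)
    for t in ['penguin','heart_key','marble_cup','wooden_car','round_key','tin_crow','tray_small_round','tray_large_round','tray_square','tray_trough']:
        for r in env.pinpoint(n,t)[:3]:
            u=r['location']; i=np.round(u).astype(int); print(t,round(r['score'],2),i,onz(c,u,0)[0].round(),P[min(i[1],479),min(i[0],639)].round())
print(env.state())
print(env.camera_model('wrist'))
E
```

```text
scene [1230.63613529 -204.11595116  614.43532287] [[0.1, 0.63, -0.77], [0.99, -0.05, 0.08], [0.01, -0.77, -0.63]] 506.55692050509487
penguin 0.69 [366 222] [450. -37.   0.] [465. -41.  12.]
heart_key 0.93 [172 311] [ 656. -387.    0.] [ 662. -385.    8.]
heart_key 0.9 [206 272] [ 568. -340.    0.] [ 571. -340.    3.]
heart_key 0.82 [114 295] [ 610. -489.    0.] [ 616. -485.    6.]
marble_cup 0.79 [303 222] [ 439. -161.    0.] [ 473. -164.   26.]
marble_cup 0.67 [276 193] [ 332. -213.    0.] [ 370. -212.   25.]
wooden_car 0.97 [373 266] [577. -46.   0.] [602. -52.  22.]
round_key 0.57 [233 236] [ 471. -297.    0.] [ 469. -298.   -2.]
tin_crow 0.94 [272 308] [ 664. -227.    0.] [ 674. -227.   13.]
tray_small_round 0.67 [302 222] [ 439. -163.    0.] [ 468. -165.   22.]
tray_small_round 0.6 [504 218] [459. 243.   0.] [509. 213.  39.]
tray_large_round 0.97 [449 216] [445. 133.   0.] [493. 112.  38.]
tray_square 0.8 [459 252] [553. 120.   0.] [611.  92.  52.]
tray_square 0.25 [449 218] [451. 131.   0.] [497. 111.  36.]
tray_trough 0.89 [517 255] [570. 223.   0.] [625. 189.  50.]
top [ 353.
[... 1445 characters left out ...]
), 'ee_rot': array([1.79995490e+02, 4.82179980e-04, 1.53655405e+02]), 'force': array([-1.05444278,  0.52519483,  0.64650687]), 'torque': array([-0.00793558, -0.01465661, -0.03602506]), 'gripper_force': 0.0, 'gripper_width': 91.13428031271556}
{'fx': 409.91081037541136, 'fy': 409.91081037541136, 'cx': 321.4528510482005, 'cy': 240.13019165752047, 'hand_eye': array([[ 3.92164127e-04, -9.61530143e-01, -2.74699164e-01,
         7.89636909e+01],
       [ 9.99999878e-01,  2.94440063e-04,  3.96983674e-04,
        -7.72680130e-01],
       [-3.00829329e-04, -2.74699286e-01,  9.61530141e-01,
        -1.57038492e+02],
       [ 0.00000000e+00,  0.00000000e+00,  0.00000000e+00,
         1.00000000e+00]])}
```

View pics/top0.png

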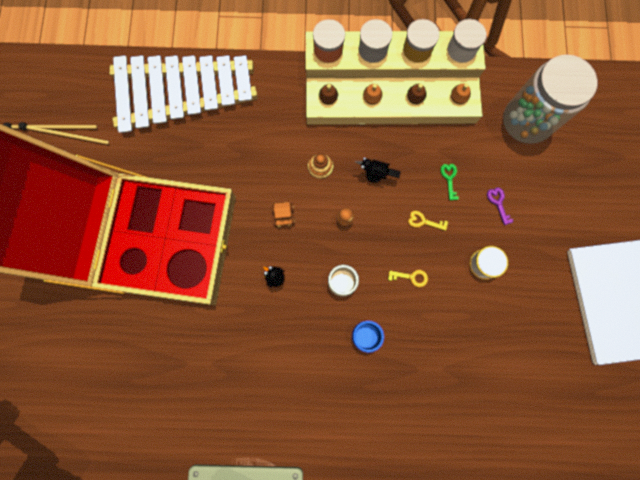

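View pics/scene0.png

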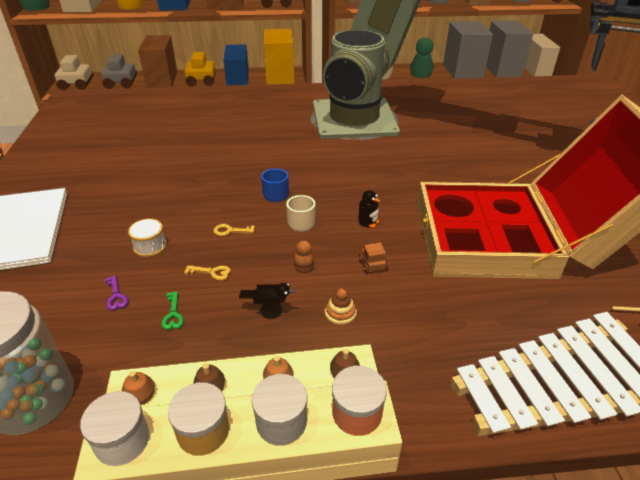

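```bash
cat >> h.py <<'E'
def wells(c,im,P):
    """holes in the tray tops (z=38): rectified map 1px=0.5mm, region x 380..640, y 40..300"""
    X=np.array([[380,40],[640,40],[640,300],[380,300]],float); m,Rm,e=c
    q=(np.c_[X,np.full(4,38.)]-e)@Rm; uv=np.c_[m['fx']*q[:,0]/q[:,2]+m['cx'],m['fy']*q[:,1]/q[:,2]+m['cy']]
    H=cv2.getPerspectiveTransform(uv.astype(np.float32),((X-[380,40])*2).astype(np.float32))
    return cv2.warpPerspective(im,H,(520,520)),cv2.warpPerspective(np.nan_to_num(P[...,2]).astype(np.float32),H,(520,520),flags=cv2.INTER_NEAREST)
E
python3 - <<'E'
from h import *
f=np.load('/tmp/top0.npz'); c=cam('top'); P=cloud(c,f['d'])
z=P[...,2]; print('table z',np.nanmedian(z[300:400,200:330]),np.nanstd(z[300:400,200:330]))
im=f['im']
w,wz=wells(c,im,P); cv2.imwrite('/tmp/w.png',w)
S=(P[...,0]>380)&(P[...,0]<650)&(P[...,1]>40)&(P[...,1]<300)
m=S&(z>44)&(z<60); r=cv2.minAreaRect(P[m][:,:2].astype(np.float32)); print('rim',r,np.median(z[m]))
g=cv2.cvtColor(w,cv2.COLOR_BGR2HSV); red=((g[...,0]<8)|(g[...,0]>172))&(g[...,1]>150)
dark=(red&(g[...,2]<150)).astype(np.uint8)
print(np.percentile(g[...,2][red],[5,20,50,80]))
n,l,st,ce=cv2.connectedComponentsWithStats(cv2.morphologyEx(dark,cv2.MORPH_OPEN,np.ones((3,3))))
for i in range(1,n):
    if st[i,4]>1500:
        pts=np.argwhere(l==i)[:,::-1].astype(np.float32); rr=cv2.minAreaRect(pts)
        print(np.array(rr[0])/2+[380,40],np.array(rr[1])/2,rr[2],'centroid',ce[i]/2+[380,40],'z',np.median(wz[l==i]))
# lid
L=(P[...,0]>380)&(P[...,0]<640)&(z>70)&(P[...,1]>200)
for a in range(70,290,30):
    k=L&(abs(z-a)<6); print(a,k.sum(),np.nanpercentile(P[k][:,1],[2,50,98]).round() if k.sum() else '')
# objects
for n,(u,v) in dict(penguin=(275,277),cup=(343,281),car=(284,213),hk=(428,221)).items():
    b=P[v-28:v+29,u-28:u+29]; k=(b[...,2]>(3.5 if n=='hk' else 12)); kk=k.astype(np.uint8)
    nn,l,st,ce=cv2.connectedComponentsWithStats(kk); i=1+np.argmax(st[1:,4]); q=b[l==i]
    rr=cv2.minAreaRect(q[:,:2].astype(np.float32)); print(n,len(q),q.mean(0).round(1),np.nanpercentile(q[:,2],[50,95]).round(),rr)
    t=q[q[:,2]>np.percentile(q[:,2],95)-6]; print('   top',t.mean(0).round(1),cv2.minAreaRect(t[:,:2].astype(np.float32)))
E
```

```text
table z 0.4717298844080915 3.383464312166468
rim ((516.0370483398438, 185.4693603515625), (249.119873046875, 227.99562072753906), 84.4392318725586) 52.34461947744194
[ 88. 102. 220. 232.]
[558.99095154 117.38903046] [61.02269363 60.92855072] 83.11827850341797 centroid [559.09612635 117.47089659] z 26.901424
[566.89260864 233.60507202] [136.22503662 273.08862305] 41.924156188964844 centroid [560.15803159 241.66727658] z 41.328396
[456.75 129.25] [73.5 73.5] 90.0 centroid [456.75925286 129.35160882] z 26.917723
[571.00694275 219.595047  ] [49.37345505 89.56749725] 83.34557342529297 centroid [570.92965845 219.56799588] z 26.891191
[468.5 231.5] [50. 51.] 90.0 centroid [468.55028276 231.51063437] z 27.002771
70 495 [276. 348. 363.]
100 1049 [299. 364. 378.]
130 1148 [320. 382. 396.]
160 878 [336. 396. 405.]
190 105 [349. 373. 406.]
220 16 [365. 371. 378.]
250 0 
280 0 
penguin 363 [444.2 -39.4  55.7] [60. 73.] ((445.37860107421875, -37.908294677734375), (38.0961799621582, 36.67996597290039), 2.701164722442627)
   top [446.2 -37.7  70.4] ((446.24462890625, -37.07762145996094), (23.7225971
[... 163 characters left out ...]
2614746094), 64.27873229980469)
   top [ 441.7 -168.2   50.1] ((441.8039855957031, -168.2603759765625), (54.46042251586914, 52.6884651184082), 1.6969597339630127)
car 466 [569.1 -49.   32.4] [40. 44.] ((572.5077514648438, -47.896766662597656), (46.817665100097656, 42.27749252319336), 7.604743003845215)
   top [574.6 -48.   41.8] ((574.9121704101562, -48.050018310546875), (31.557689666748047, 31.338903427124023), 2.898500442504883)
hk 291 [ 568.5 -334.1    7.5] [ 8. 10.] ((567.5364379882812, -339.419921875), (76.80448913574219, 33.079036712646484), 74.61820220947266)
   top [ 568.8 -333.7    7.6] ((567.5364379882812, -339.419921875), (76.80448913574219, 33.079036712646484), 74.61820220947266)
```

Run:
```python
import cv2
im=cv2.imread('pics/top0.png'); a=cv2.resize(im[150:360,240:460],None,fx=2.7,fy=2.7,interpolation=3); cv2.imwrite('pics/crop1.png',a); print(a.shape)
```

```text
(567, 594, 3)
```

View pics/crop1.png

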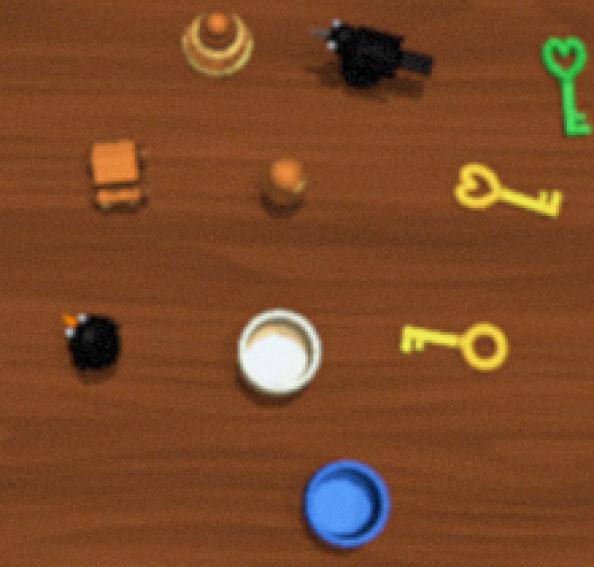

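Call:
{"op": "arm_command", "data": {
  "motion": [
    {"offset":[-0.0416,-0.0411,0],"spin":0},
    {"offset":[-0.0416,-0.0411,0],"spin":0},
    {"offset":[-0.0416,-0.0411,0],"spin":0},
    {"offset":[-0.0416,-0.0411,0],"spin":0},
    {"offset":[-0.0416,-0.0411,0],"spin":0}
  ]
}}

```text
time_s: 1.88
ee_pos: [350.8, 237.2, 228.2]
ee_rot: [179.9, 0.0, 153.7]
force: [1.3, -0.5, 0.2]
gripper_width: 91.5
gripper_force: 0.0
```

Call:
{"op": "arm_command", "data": {
  "motion": [
    {"offset":[-0.0416,-0.0411,0.013],"spin":0},
    {"offset":[-0.0416,-0.0411,0.013],"spin":0},
    {"offset":[-0.0416,-0.0411,0.013],"spin":0},
    {"offset":[-0.0416,-0.0411,0.013],"spin":0},
    {"offset":[-0.0416,-0.0411,0.013],"spin":0}
  ]
}}

```text
time_s: 2.5
ee_pos: [446.2, -39.6, 162.9]
ee_rot: [180.0, 0.1, 153.6]
force: [0.3, 0.6, 0.8]
gripper_width: 91.0
gripper_force: 0.0
```

Call:
{"op": "arm_command", "data": {
  "motion": [
    {"offset":[0,0,0],"spin":0.18},
    {"offset":[0,0,0],"spin":0.18},
    {"offset":[0,0,0],"spin":0.18},
    {"offset":[0,0,0],"spin":0.18},
    {"offset":[0,0,0],"spin":0.18}
  ]
}}

```text
time_s: 3.12
ee_pos: [445.7, -37.7, 163.0]
ee_rot: [180.0, 0.0, 101.7]
force: [-0.8, 1.3, -0.8]
gripper_width: 91.2
gripper_force: 0.0
```

Call:
{"op": "arm_command", "data": {
  "motion": [
    {"offset":[0,0,0],"spin":0.18},
    {"offset":[0,0,0],"spin":0.147},
    {"offset":[0,0,0],"spin":0}
  ]
}}

```text
time_s: 3.5
ee_pos: [445.6, -37.6, 163.0]
ee_rot: [180.0, -0.0, 83.5]
force: [0.7, 0.3, -1.0]
gripper_width: 90.9
gripper_force: 0.0
```

```bash
cat >> h.py <<'E'
def rows(target,yaw=None,n=None):
    "offsets in tool axes (mm), spin to reach target; translation at present yaw"
    s=env.state(); p=np.array(s['ee_pos']); ps=np.radians(s['ee_rot'][2]); d=np.array(target)-p
    t=np.array([d[0]*np.cos(ps)+d[1]*np.sin(ps), d[0]*np.sin(ps)-d[1]*np.cos(ps), -d[2]])
    sp=0 if yaw is None else -((yaw-np.degrees(ps)*1+180)%360-180)
    k=n or int(np.ceil(np.linalg.norm(t)/60)); print('total tool mm',t.round(1),'spin deg',round(sp,1),'rad',round(np.radians(sp),3),'n',k,'per row',(t/k).round(2))
E
python3 - <<'E'
from h import *
B=np.array([513.8,174.45]); a=np.radians(-6.7); M=np.array([[np.cos(a),np.sin(a)],[-np.sin(a),np.cos(a)]])
Q=[]
for n in ('top','scene'):
    f=np.load(f'/tmp/{n}0.npz'); P=cloud(cam(n),f['d']).reshape(-1,3); q=np.c_[(P[:,:2]-B)@M.T,P[:,2]]
    for z in range(60,260,20):
        k=(abs(q[:,2]-z)<6)&(abs(q[:,0])<120)&(q[:,1]>90)&(q[:,1]<300)
        if k.sum()>10: print(n,z,k.sum(),np.percentile(q[k,1],[1,5,50,95]).round())
c=cam('wrist'); im,d=env.grab_frame('wrist'); cv2.imwrite('pics/w1.png',im); P=cloud(c,d)
for t in ('penguin',):
    print(env.pinpoint('wrist',t)[:2],env.boxes_of('wrist',t)[:2])
b=(P[...,2]>25)&(P[...,2]<80)&(abs(P[...,0]-445)<45)&(abs(P[...,1]+38)<45)
q=P[b]; print(len(q),q.mean(0),cv2.minAreaRect(q[:,:2].astype(np.float32)))
im,d=env.grab_frame('scene'); cv2.imwrite('pics/s1.png',im)
E
```

```text
top 60 1781 [103. 111. 125. 173.]
top 80 1001 [ 99. 124. 180. 185.]
top 100 1061 [122. 136. 192. 197.]
top 120 1129 [146. 150. 204. 208.]
top 140 1199 [159. 163. 215. 220.]
top 160 930 [170. 173. 226. 231.]
top 180 455 [181. 183. 236. 241.]
top 200 111 [193. 194. 201. 233.]
top 220 80 [203. 204. 209. 220.]
scene 60 1323 [112. 114. 140. 175.]
scene 80 918 [101. 126. 181. 188.]
scene 100 942 [126. 137. 192. 199.]
scene 120 929 [149. 153. 204. 210.]
scene 140 851 [161. 165. 216. 221.]
scene 160 683 [173. 175. 227. 233.]
scene 180 463 [185. 189. 238. 244.]
scene 200 329 [196. 198. 241. 256.]
scene 220 143 [207. 209. 225. 245.]
scene 240 203 [218. 219. 222. 235.]
[{'location': [324.7, 225.9], 'score': 0.6}] [{'bbox': [298.4, 200.5, 353.8, 263.4], 'score': 0.71}]
2545 [447.55226768 -32.5111525   57.45332051] ((447.7483825683594, -38.745670318603516), (37.52444839477539, 38.05997085571289), 12.081493377685547)
```

View pics/s1.png

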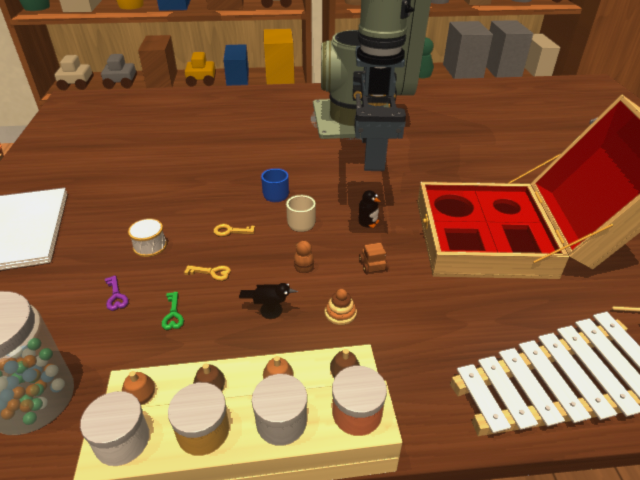

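View pics/w1.png

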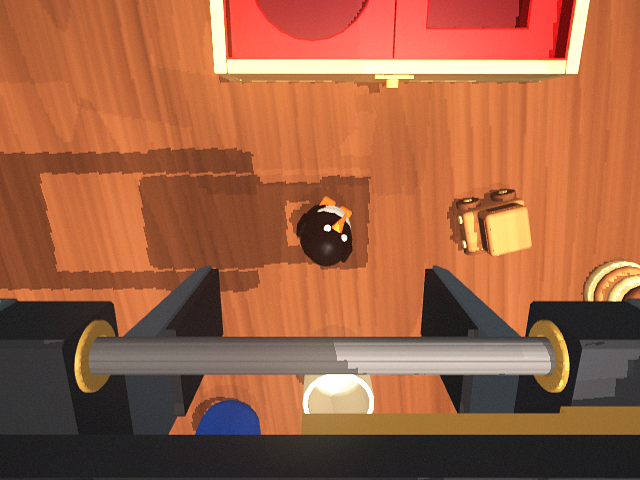

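Call:
{"op": "arm_command", "data": {
  "motion": [
    {"offset":[-0.0006,0.001,0.044],"spin":0},
    {"offset":[0,0,0.044],"spin":0},
    {"offset":[0,0,0.044],"spin":0},
    {"offset":[0,0,0],"spin":0}
  ]
}}

```text
time_s: 4.2
ee_pos: [444.1, -38.1, 28.8]
ee_rot: [-179.6, -0.0, 83.4]
force: [-0.2, -0.3, -0.1]
gripper_width: 91.5
gripper_force: 0.0
```

Call:
{"op": "arm_command", "data": {
  "motion": [
    {"offset":[0,0,0],"spin":0},
    {"offset":[0,0,0],"spin":0},
    {"offset":[0,0,0],"spin":0},
    {"offset":[0,0,0],"spin":0},
    {"offset":[0,0,0],"spin":0}
  ],
  "jaw": 0.025,
  "newtons": 20
}}

```text
time_s: 4.82
ee_pos: [446.6, -38.3, 31.2]
ee_rot: [180.0, -0.0, 83.4]
force: [-0.0, 1.3, -0.1]
gripper_width: 44.1
gripper_force: 0.0
```

Call:
{"op": "arm_command", "data": {
  "motion": [
    {"offset":[0,0,0],"spin":0},
    {"offset":[0,0,0],"spin":0},
    {"offset":[0,0,0],"spin":0}
  ]
}}

```text
time_s: 5.2
ee_pos: [446.9, -38.4, 31.1]
ee_rot: [180.0, -0.0, 83.4]
force: [0.6, 0.1, 2.5]
gripper_width: 36.4
gripper_force: 20.0
```

Call:
{"op": "arm_command", "data": {
  "motion": [
    {"offset":[0,0,-0.03],"spin":0},
    {"offset":[0,0,-0.045],"spin":0},
    {"offset":[0,0,-0.045],"spin":0},
    {"offset":[0,0,0],"spin":0}
  ]
}}

```text
time_s: 5.7
ee_pos: [448.4, -38.5, 153.7]
ee_rot: [179.6, -0.0, 83.4]
force: [0.3, -0.3, -1.3]
gripper_width: 36.1
gripper_force: 20.0
```

Run:
```python
from h import *
rows([468.5,231.5,140],83.3)
c=cam('wrist'); im,d=env.grab_frame('wrist'); P=cloud(c,d); cv2.imwrite('pics/w2.png',im)
```

```text
total tool mm [270.5 -11.3  13.7] spin deg 0.1 rad 0.001 n 5 per row [54.1  -2.26  2.74]
```

Call:
{"op": "arm_command", "data": {
  "motion": [
    {"offset":[0.054,-0.002,0],"spin":0},
    {"offset":[0.054,-0.002,0],"spin":0},
    {"offset":[0.054,-0.002,0],"spin":0},
    {"offset":[0.054,-0.002,0],"spin":0},
    {"offset":[0.054,-0.002,0],"spin":0}
  ]
}}

```text
time_s: 6.38
ee_pos: [466.4, 232.2, 148.7]
ee_rot: [-179.8, 0.1, 83.4]
force: [-0.2, 0.1, -1.6]
gripper_width: 36.0
gripper_force: 20.0
```

Call:
{"op": "arm_command", "data": {
  "motion": [
    {"offset":[0,0,0.02],"spin":0},
    {"offset":[0,0,0],"spin":0},
    {"offset":[0,0,0],"spin":0}
  ]
}}

```text
time_s: 6.75
ee_pos: [467.3, 230.3, 130.2]
ee_rot: [-179.9, 0.1, 83.3]
force: [-0.0, 0.3, -1.5]
gripper_width: 36.5
gripper_force: 20.0
```

Run:
```python
from h import *
rows([468.5,231.5,57],83.3)
for n in ('wrist','top'):
    c=cam(n); im,d=env.grab_frame(n); P=cloud(c,d); w,wz=wells(c,im,P); cv2.imwrite(f'/tmp/w_{n}.png',w); cv2.imwrite(f'pics/{n}3.png',im)
    for t in ('tray_small_round','tray_large_round'):
        for r in env.pinpoint(n,t)[:2]: print(n,t,r['score'],r['location'],onz(c,r['location'],8)[0].round(1))
a=np.hstack([cv2.imread('/tmp/w_wrist.png')[:,:400],cv2.imread('/tmp/w_top.png')[:,:400]]); cv2.imwrite('pics/w3.png',a)
```

```text
total tool mm [ 1.3  1.  73.2] spin deg 0.0 rad 0.0 n 2 per row [ 0.65  0.51 36.62]
wrist tray_small_round 0.7 [324.5, 233.8] [468.1 232.4   8. ]
top tray_small_round 0.86 [139.1, 264.7] [464.6 230.6   8. ]
top tray_large_round 0.68 [191.5, 268.9] [459.  127.4   8. ]
```

View pics/w3.png

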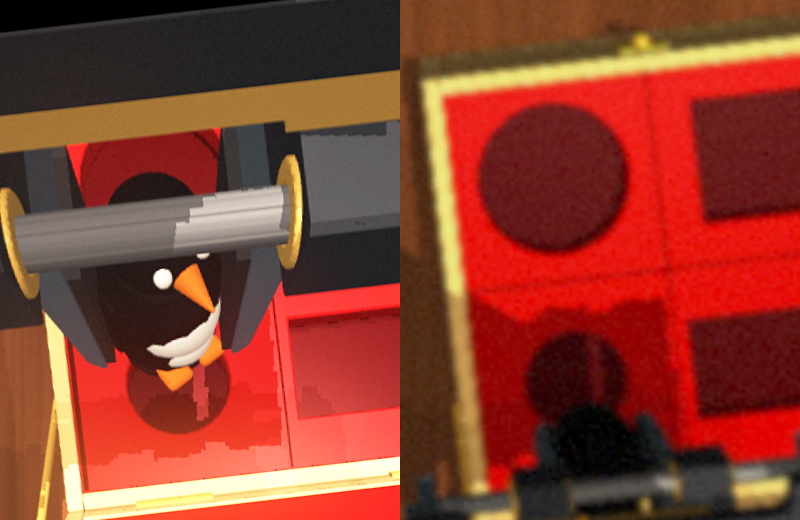

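Call:
{"op": "arm_command", "data": {
  "motion": [
    {"offset":[0.001,0.001,0.04],"spin":0},
    {"offset":[0,0,0.025],"spin":0},
    {"offset":[0,0,0.004],"spin":0},
    {"offset":[0,0,0],"spin":0},
    {"offset":[0,0,0],"spin":0}
  ]
}}

```text
time_s: 7.68
ee_pos: [469.8, 232.3, 63.2]
ee_rot: [179.9, -0.1, 83.4]
force: [-0.3, 0.7, -0.1]
gripper_width: 36.2
gripper_force: 20.0
```

Call:
{"op": "arm_command", "data": {
  "motion": [
    {"offset":[0,0,0.001],"spin":0},
    {"offset":[0,0,0.001],"spin":0},
    {"offset":[0,0,0.001],"spin":0},
    {"offset":[0,0,0],"spin":0}
  ]
}}

```text
time_s: 8.18
ee_pos: [468.9, 231.9, 58.9]
ee_rot: [-180.0, 0.0, 83.4]
force: [0.4, 0.5, -1.4]
gripper_width: 36.2
gripper_force: 20.0
```

Call:
{"op": "arm_command", "data": {
  "motion": [
    {"offset":[0,0,0.001],"spin":0},
    {"offset":[0,0,0],"spin":0},
    {"offset":[0,0,0],"spin":0}
  ]
}}

```text
time_s: 8.55
ee_pos: [469.0, 231.9, 57.9]
ee_rot: [180.0, -0.0, 83.4]
force: [-0.3, -0.4, -1.9]
gripper_width: 36.5
gripper_force: 20.0
```

Call:
{"op": "arm_command", "data": {
  "motion": [
    {"offset":[0,0,0.001],"spin":0},
    {"offset":[0,0,0],"spin":0},
    {"offset":[0,0,0],"spin":0}
  ]
}}

```text
time_s: 8.93
ee_pos: [469.0, 231.9, 57.1]
ee_rot: [180.0, -0.0, 83.4]
force: [-0.1, -0.3, 2.3]
gripper_width: 36.5
gripper_force: 20.0
```

Call:
{"op": "arm_command", "data": {
  "motion": [
    {"offset":[0,0,0],"spin":0},
    {"offset":[0,0,0],"spin":0},
    {"offset":[0,0,0],"spin":0},
    {"offset":[0,0,0],"spin":0}
  ],
  "jaw": 0.054
}}

```text
time_s: 9.43
ee_pos: [469.0, 231.9, 56.9]
ee_rot: [180.0, -0.0, 83.4]
force: [-0.0, -0.7, -0.5]
gripper_width: 53.8
gripper_force: 0.0
```

Call:
{"op": "arm_command", "data": {
  "motion": [
    {"offset":[0,0,-0.02],"spin":0},
    {"offset":[0,0,-0.04],"spin":0},
    {"offset":[0,0,-0.05],"spin":0},
    {"offset":[0,0,0],"spin":0}
  ]
}}

```text
time_s: 9.93
ee_pos: [471.3, 233.0, 170.9]
ee_rot: [179.6, -0.3, 83.4]
force: [-0.9, 0.0, -0.1]
gripper_width: 54.1
gripper_force: 0.0
```

Run:
```python
from h import *
c=cam('wrist'); im,d=env.grab_frame('wrist'); P=cloud(c,d)
cv2.imwrite('pics/w4.png',im)
b=(P[...,2]>60)&(P[...,2]<110)&(abs(P[...,0]-469)<30)&(abs(P[...,1]-232)<30); q=P[b]; print(len(q),q.mean(0),q[:,2].max(),cv2.minAreaRect(q[:,:2].astype(np.float32)))
rows([441.6,-168.2,163],83.3)
im,d=env.grab_frame('top'); cv2.imwrite('pics/t4.png',im)
```

```text
2745 [468.35013489 237.73503943  85.02503995] 100.46655730650699 ((467.67352294921875, 231.57083129882812), (37.09028625488281, 37.696815490722656), 10.765694618225098)
total tool mm [-401.1   18.3    5.6] spin deg 0.1 rad 0.001 n 7 per row [-57.29   2.62   0.79]
```

View pics/w4.png

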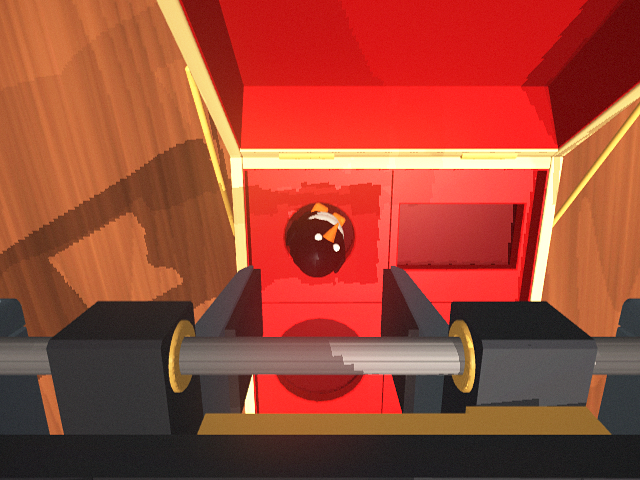

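Call:
{"op": "arm_command", "data": {
  "motion": [
    {"offset":[-0.0572,0.0027,0],"spin":0},
    {"offset":[-0.0572,0.0027,0],"spin":0},
    {"offset":[-0.0572,0.0027,0],"spin":0},
    {"offset":[-0.0572,0.0027,0],"spin":0}
  ]
}}

```text
time_s: 10.52
ee_pos: [451.7, 1.7, 165.3]
ee_rot: [-179.8, 0.0, 83.4]
force: [1.1, 0.1, 1.3]
gripper_width: 54.1
gripper_force: 0.0
```

Call:
{"op": "arm_command", "data": {
  "motion": [
    {"offset":[-0.0572,0.0027,0],"spin":0},
    {"offset":[-0.0572,0.0027,0],"spin":0},
    {"offset":[-0.0572,0.0027,0],"spin":0},
    {"offset":[0,0,0],"spin":0},
    {"offset":[0,0,0],"spin":0}
  ],
  "jaw": 0.091
}}

```text
time_s: 11.15
ee_pos: [440.4, -167.5, 165.6]
ee_rot: [-179.8, -0.1, 83.3]
force: [0.0, 0.5, -0.2]
gripper_width: 90.9
gripper_force: 0.0
```

Run:
```python
from h import *
c=cam('wrist'); im,d=env.grab_frame('wrist'); P=cloud(c,d)
cv2.imwrite('pics/w5.png',im); print(env.state()['ee_pos'])
b=(P[...,2]>40)&(P[...,2]<60)&(abs(P[...,0]-442)<40)&(abs(P[...,1]+168)<40); q=P[b]; print(len(q),q.mean(0),np.median(q[:,2]),cv2.minEnclosingCircle(q[:,:2].astype(np.float32)),cv2.minAreaRect(q[:,:2].astype(np.float32)))
```

```text
[ 440.68841335 -166.94453011  165.85166396]
1762 [ 442.08769241 -169.79270425   48.59321508] 49.7655151427613 ((442.1435241699219, -169.34364318847656), 28.112634658813477) ((442.3358154296875, -168.992431640625), (55.25901412963867, 55.128021240234375), 76.53550720214844)
```

Call:
{"op": "arm_command", "data": {
  "motion": [
    {"offset":[-0.002,0.0015,0.045],"spin":0},
    {"offset":[0,0,0.045],"spin":0},
    {"offset":[0,0,0.045],"spin":0},
    {"offset":[0,0,0],"spin":0},
    {"offset":[0,0,0],"spin":0}
  ]
}}

```text
time_s: 11.82
ee_pos: [443.7, -169.6, 33.0]
ee_rot: [179.9, 0.0, 83.4]
force: [0.6, 0.3, 0.1]
gripper_width: 91.2
gripper_force: 0.0
```

Call:
{"op": "arm_command", "data": {
  "motion": [
    {"offset":[0,0,0],"spin":0},
    {"offset":[0,0,0],"spin":0},
    {"offset":[0,0,0],"spin":0},
    {"offset":[0,0,0],"spin":0},
    {"offset":[0,0,0],"spin":0}
  ],
  "jaw": 0.045,
  "newtons": 20
}}

```text
time_s: 12.45
ee_pos: [442.9, -170.3, 32.4]
ee_rot: [180.0, 0.0, 83.3]
force: [-0.9, 1.5, 4.1]
gripper_width: 56.5
gripper_force: 20.0
```

Call:
{"op": "arm_command", "data": {
  "motion": [
    {"offset":[0,0,0],"spin":0}
  ]
}}

```text
time_s: 12.58
ee_pos: [442.9, -170.3, 32.4]
ee_rot: [180.0, 0.0, 83.3]
force: [-1.1, 0.3, 5.8]
gripper_width: 56.5
gripper_force: 20.0
```

Call:
{"op": "arm_command", "data": {
  "motion": [
    {"offset":[0,0,-0.03],"spin":0},
    {"offset":[0,0,-0.045],"spin":0},
    {"offset":[0,0,-0.045],"spin":0},
    {"offset":[0,0,0],"spin":0}
  ]
}}

```text
time_s: 13.08
ee_pos: [444.5, -171.0, 154.6]
ee_rot: [179.6, 0.1, 83.4]
force: [1.2, -0.1, -2.1]
gripper_width: 56.7
gripper_force: 20.0
```

Call:
{"op": "arm_command", "data": {
  "motion": [
    {"offset":[0.0596,-0.0041,0],"spin":0},
    {"offset":[0.0596,-0.0041,0],"spin":0},
    {"offset":[0.0596,-0.0041,0],"spin":0},
    {"offset":[0.0596,-0.0041,0],"spin":0},
    {"offset":[0.0596,-0.0041,0],"spin":0}
  ]
}}

```text
time_s: 13.7
ee_pos: [455.5, 129.7, 150.1]
ee_rot: [-179.8, 0.1, 83.4]
force: [1.2, -1.6, -1.8]
gripper_width: 56.3
gripper_force: 20.0
```

Call:
{"op": "arm_command", "data": {
  "motion": [
    {"offset":[0,0,0.03],"spin":0},
    {"offset":[0,0,0],"spin":0},
    {"offset":[0,0,0],"spin":0}
  ]
}}

```text
time_s: 14.08
ee_pos: [456.5, 127.6, 121.6]
ee_rot: [-179.9, 0.0, 83.3]
force: [1.2, -0.8, -1.6]
gripper_width: 56.2
gripper_force: 20.0
```

Run:
```python
from h import *
rows([457,128.2,60],83.3)
c=cam('wrist'); im,d=env.grab_frame('wrist'); P=cloud(c,d); w,wz=wells(c,im,P); cv2.imwrite('pics/w6.png',np.hstack([cv2.resize(im,(400,300)),cv2.resize(w,(300,300))]))
b=(P[...,2]>100)&(P[...,2]<150)&(abs(P[...,0]-457)<40)&(abs(P[...,1]-129)<45); q=P[b]; print(len(q),q.mean(0),cv2.minAreaRect(q[:,:2].astype(np.float32)))
```

```text
total tool mm [ 0.6  0.4 61.6] spin deg 0.0 rad 0.0 n 2 per row [ 0.32  0.21 30.79]
11845 [456.25716866 137.12820435 129.34000088] ((450.6980285644531, 130.88401794433594), (56.27134323120117, 75.20520782470703), 64.60137939453125)
```

View pics/w6.png

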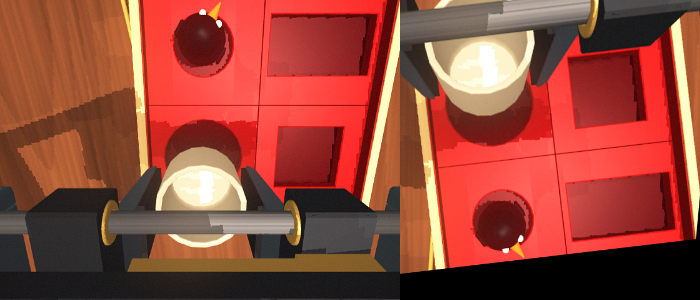

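Call:
{"op": "arm_command", "data": {
  "motion": [
    {"offset":[0.0,0.0,0.035],"spin":0},
    {"offset":[0,0,0.02],"spin":0},
    {"offset":[0,0,0.005],"spin":0},
    {"offset":[0,0,0],"spin":0},
    {"offset":[0,0,0],"spin":0}
  ]
}}

```text
time_s: 14.75
ee_pos: [457.7, 128.2, 63.0]
ee_rot: [179.9, -0.1, 83.3]
force: [-0.2, -0.2, -1.4]
gripper_width: 56.1
gripper_force: 20.0
```

Call:
{"op": "arm_command", "data": {
  "motion": [
    {"offset":[0,0,0.001],"spin":0},
    {"offset":[0,0,0.001],"spin":0},
    {"offset":[0,0,0],"spin":0},
    {"offset":[0,0,0],"spin":0}
  ]
}}

```text
time_s: 15.25
ee_pos: [456.8, 128.3, 60.0]
ee_rot: [180.0, -0.0, 83.4]
force: [-0.2, -0.4, -1.7]
gripper_width: 56.8
gripper_force: 20.0
```

Call:
{"op": "arm_command", "data": {
  "motion": [
    {"offset":[0,0,0.001],"spin":0},
    {"offset":[0,0,0],"spin":0},
    {"offset":[0,0,0],"spin":0}
  ]
}}

```text
time_s: 15.62
ee_pos: [456.7, 128.2, 58.9]
ee_rot: [-180.0, -0.0, 83.4]
force: [-0.1, -0.0, -2.2]
gripper_width: 56.3
gripper_force: 20.0
```

Call:
{"op": "arm_command", "data": {
  "motion": [
    {"offset":[0,0,0.0007],"spin":0},
    {"offset":[0,0,0],"spin":0},
    {"offset":[0,0,0],"spin":0}
  ]
}}

```text
time_s: 16.0
ee_pos: [456.8, 128.2, 58.4]
ee_rot: [180.0, -0.0, 83.4]
force: [0.4, 0.2, 0.6]
gripper_width: 56.6
gripper_force: 20.0
```

Call:
{"op": "arm_command", "data": {
  "motion": [
    {"offset":[0,0,0.0005],"spin":0},
    {"offset":[0,0,0],"spin":0},
    {"offset":[0,0,0],"spin":0}
  ]
}}

```text
time_s: 16.38
ee_pos: [456.8, 128.2, 58.4]
ee_rot: [180.0, -0.0, 83.4]
force: [-3.3, -0.2, 5.4]
gripper_width: 56.5
gripper_force: 20.0
```

Call:
{"op": "arm_command", "data": {
  "motion": [
    {"offset":[0,0,0],"spin":0},
    {"offset":[0,0,0],"spin":0},
    {"offset":[0,0,0],"spin":0}
  ],
  "jaw": 0.066
}}

```text
time_s: 16.75
ee_pos: [456.8, 128.2, 57.6]
ee_rot: [-180.0, -0.0, 83.4]
force: [-0.0, 0.2, -0.5]
gripper_width: 66.3
gripper_force: 0.0
```

Call:
{"op": "arm_command", "data": {
  "motion": [
    {"offset":[0,0,-0.02],"spin":0},
    {"offset":[0,0,-0.04],"spin":0},
    {"offset":[0,0,-0.05],"spin":0},
    {"offset":[0,0,0],"spin":0}
  ]
}}

```text
time_s: 17.25
ee_pos: [459.3, 128.9, 171.3]
ee_rot: [179.5, -0.2, 83.4]
force: [-1.2, -0.4, -0.5]
gripper_width: 65.9
gripper_force: 0.0
```

Call:
{"op": "arm_command", "data": {
  "motion": [
    {"offset":[-0.0404,0.0339,0],"spin":0},
    {"offset":[-0.0404,0.0339,0],"spin":0},
    {"offset":[-0.0404,0.0339,0],"spin":0},
    {"offset":[-0.0404,0.0339,0],"spin":0}
  ],
  "jaw": 0.07
}}

```text
time_s: 17.75
ee_pos: [572.8, -49.4, 166.3]
ee_rot: [-179.9, -0.0, 83.3]
force: [0.6, -0.2, 0.6]
gripper_width: 70.2
gripper_force: 0.0
```

Call:
{"op": "arm_command", "data": {
  "motion": [
    {"offset":[0,0,0],"spin":-0.17},
    {"offset":[0,0,0],"spin":-0.17},
    {"offset":[0,0,0],"spin":-0.17},
    {"offset":[0,0,0],"spin":-0.17},
    {"offset":[0,0,0],"spin":-0.17}
  ]
}}

```text
time_s: 18.38
ee_pos: [572.0, -48.0, 166.1]
ee_rot: [-179.9, -0.1, 132.4]
force: [-0.6, 0.5, -0.2]
gripper_width: 69.7
gripper_force: 0.0
```

Call:
{"op": "arm_command", "data": {
  "motion": [
    {"offset":[0,0,0],"spin":-0.17},
    {"offset":[0,0,0],"spin":-0.17},
    {"offset":[0,0,0],"spin":-0.17},
    {"offset":[0,0,0],"spin":-0.17},
    {"offset":[0,0,0],"spin":-0.17}
  ]
}}

```text
time_s: 19.0
ee_pos: [572.0, -48.0, 166.1]
ee_rot: [180.0, -0.1, -178.9]
force: [-0.4, 0.1, -0.6]
gripper_width: 69.9
gripper_force: 0.0
```

Call:
{"op": "arm_command", "data": {
  "motion": [
    {"offset":[0,0,0],"spin":0}
  ]
}}

```text
time_s: 19.12
ee_pos: [572.1, -47.9, 166.4]
ee_rot: [180.0, -0.1, -179.4]
force: [-0.2, -0.6, -0.3]
gripper_width: 69.6
gripper_force: 0.0
```

Run:
```python
from h import *
c=cam('wrist'); s=env.state(); print(s['ee_pos'],s['ee_rot']); im,d=env.grab_frame('wrist'); P=cloud(c,d); cv2.imwrite('pics/w7.png',im)
for lo,hi in ((20,50),(37,47)):
    b=(P[...,2]>lo)&(P[...,2]<hi)&(abs(P[...,0]-573)<40)&(abs(P[...,1]+48)<40); q=P[b]; print(len(q),q.mean(0),np.median(q[:,2]),cv2.minAreaRect(q[:,:2].astype(np.float32)))
print(env.pinpoint('wrist','wooden_car')[:2])
# cup check from top
c=cam('top'); im,d=env.grab_frame('top'); P=cloud(c,d); cv2.imwrite('pics/t7.png',im)
b=(P[...,2]>60)&(P[...,2]<90)&(abs(P[...,0]-457)<40)&(abs(P[...,1]-129)<45); q=P[b]; print('cup',len(q),np.median(q[:,2]),cv2.minAreaRect(q[:,:2].astype(np.float32)))
```

```text
[572.11398565 -47.93826687 166.42382641] [ 1.79979197e+02 -1.26928847e-01 -1.79357794e+02]
2585 [569.55139964 -49.21134298  36.98068224] 41.61419317258839 ((570.6046142578125, -50.82422637939453), (41.74141311645508, 36.11996841430664), 8.342802047729492)
1827 [574.7289414  -48.50860951  41.86573694] 42.10521124994881 ((575.6892700195312, -48.504600524902344), (30.664596557617188, 32.86806869506836), 7.378903388977051)
[{'location': [321.1, 223.9], 'score': 0.8}]
cup 0 nan ((0.0, 0.0), (0.0, 0.0), 0.0)
  return _methods._mean(a, axis=axis, dtype=dtype,
  ret = ret.dtype.type(ret / rcount)
```

View pics/w7.png

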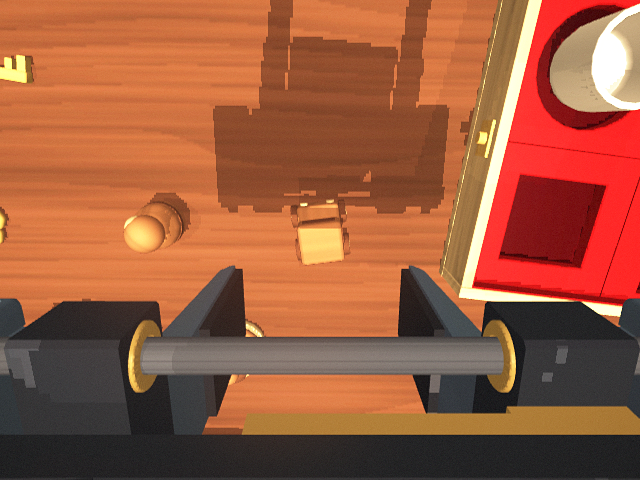

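Call:
{"op": "arm_command", "data": {
  "motion": [
    {"offset":[-0.002,-0.0007,0.03],"spin":-0.095},
    {"offset":[0,0,0.045],"spin":0},
    {"offset":[0,0,0.045],"spin":0},
    {"offset":[0,0,0.011],"spin":0},
    {"offset":[0,0,0],"spin":0}
  ]
}}

```text
time_s: 19.9
ee_pos: [575.0, -48.7, 36.8]
ee_rot: [180.0, -0.0, -173.8]
force: [0.5, -0.6, 1.0]
gripper_width: 70.0
gripper_force: 0.0
```

Call:
{"op": "arm_command", "data": {
  "motion": [
    {"offset":[0,0,0],"spin":0},
    {"offset":[0,0,0],"spin":0},
    {"offset":[0,0,0],"spin":0},
    {"offset":[0,0,0],"spin":0},
    {"offset":[0,0,0],"spin":0}
  ],
  "jaw": 0.022,
  "newtons": 15
}}

```text
time_s: 20.52
ee_pos: [574.9, -48.7, 37.1]
ee_rot: [-180.0, 0.0, -173.8]
force: [-0.1, -0.4, 2.5]
gripper_width: 32.4
gripper_force: 15.0
```

Call:
{"op": "arm_command", "data": {
  "motion": [
    {"offset":[0,0,0],"spin":0},
    {"offset":[0,0,0],"spin":0}
  ]
}}

```text
time_s: 20.78
ee_pos: [574.9, -48.7, 37.1]
ee_rot: [-180.0, 0.0, -173.8]
force: [-0.7, -0.2, 4.2]
gripper_width: 32.0
gripper_force: 15.0
```

Call:
{"op": "arm_command", "data": {
  "motion": [
    {"offset":[0,0,-0.02],"spin":0},
    {"offset":[0,0,-0.045],"spin":0},
    {"offset":[0,0,-0.045],"spin":0},
    {"offset":[0,0,0],"spin":0}
  ]
}}

```text
time_s: 21.28
ee_pos: [577.0, -48.9, 150.1]
ee_rot: [-179.9, 0.4, -173.8]
force: [-0.2, 1.2, -0.2]
gripper_width: 32.0
gripper_force: 15.0
```

Call:
{"op": "arm_command", "data": {
  "motion": [
    {"offset":[-0.0013,0.0555,0],"spin":0},
    {"offset":[-0.0013,0.0555,0],"spin":0},
    {"offset":[-0.0013,0.0555,0],"spin":0},
    {"offset":[0,0,0.01],"spin":0.112},
    {"offset":[0,0,0.01],"spin":0.113}
  ]
}}

```text
time_s: 21.9
ee_pos: [559.4, 118.2, 124.7]
ee_rot: [-179.9, -0.2, 173.2]
force: [-0.7, -0.4, -0.1]
gripper_width: 32.0
gripper_force: 15.0
```

Call:
{"op": "arm_command", "data": {
  "motion": [
    {"offset":[0,0,0],"spin":0},
    {"offset":[0,0,0],"spin":0}
  ]
}}

```text
time_s: 22.15
ee_pos: [560.4, 117.0, 126.2]
ee_rot: [-180.0, -0.1, 173.4]
force: [-0.0, 0.1, -0.0]
gripper_width: 32.2
gripper_force: 15.0
```

Run:
```python
from h import *
s=env.state(); print(s['ee_pos'],s['ee_rot'])
c=cam('wrist'); im,d=env.grab_frame('wrist'); P=cloud(c,d); w,wz=wells(c,im,P); cv2.imwrite('pics/w8.png',np.hstack([cv2.resize(im,(400,300)),cv2.resize(w,(300,300))]))
z0=s['ee_pos'][2]-37; b=(P[...,2]>z0+36)&(P[...,2]<z0+47)&(abs(P[...,0]-559)<40)&(abs(P[...,1]-117)<17); q=P[b]; print(len(q),q.mean(0),cv2.minAreaRect(q[:,:2].astype(np.float32)))
```

```text
[560.41467294 117.04283582 126.17549671] [-1.79983473e+02 -5.89709298e-02  1.73383084e+02]
4144 [554.86479982 117.00642641 130.66512215] ((554.7384033203125, 116.1327896118164), (35.238338470458984, 24.608671188354492), 83.23953247070312)
```

View pics/w8.png

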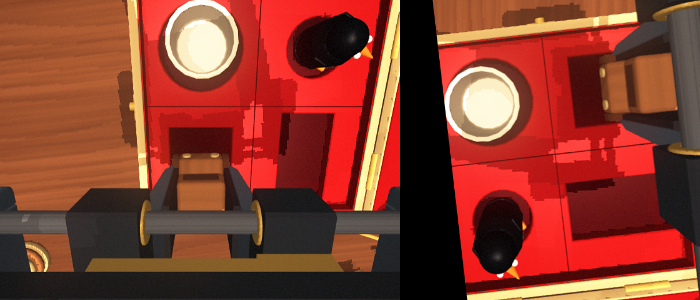

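Call:
{"op": "arm_command", "data": {
  "motion": [
    {"offset":[0.0,0.0,0.035],"spin":0},
    {"offset":[0,0,0.02],"spin":0},
    {"offset":[0,0,0.005],"spin":0},
    {"offset":[0,0,0],"spin":0},
    {"offset":[0,0,0],"spin":0}
  ]
}}

```text
time_s: 22.82
ee_pos: [561.5, 117.4, 67.8]
ee_rot: [180.0, 0.1, 173.3]
force: [0.0, 0.2, -1.5]
gripper_width: 32.1
gripper_force: 15.0
```

Call:
{"op": "arm_command", "data": {
  "motion": [
    {"offset":[0,0,0.001],"spin":0},
    {"offset":[0,0,0.001],"spin":0},
    {"offset":[0,0,0],"spin":0},
    {"offset":[0,0,0],"spin":0}
  ]
}}

```text
time_s: 23.32
ee_pos: [560.6, 117.3, 64.8]
ee_rot: [180.0, 0.0, 173.3]
force: [-0.7, -0.4, -0.0]
gripper_width: 32.4
gripper_force: 15.0
```

Call:
{"op": "arm_command", "data": {
  "motion": [
    {"offset":[0,0,0.001],"spin":0},
    {"offset":[0,0,0],"spin":0},
    {"offset":[0,0,0],"spin":0}
  ]
}}

```text
time_s: 23.7
ee_pos: [560.6, 117.3, 63.7]
ee_rot: [180.0, -0.0, 173.3]
force: [0.3, -0.2, -1.2]
gripper_width: 32.0
gripper_force: 15.0
```

Call:
{"op": "arm_command", "data": {
  "motion": [
    {"offset":[0,0,0.0008],"spin":0},
    {"offset":[0,0,0],"spin":0},
    {"offset":[0,0,0],"spin":0}
  ]
}}

```text
time_s: 24.08
ee_pos: [560.7, 117.3, 63.2]
ee_rot: [180.0, 0.0, 173.3]
force: [-0.2, 0.2, 1.6]
gripper_width: 32.1
gripper_force: 15.0
```

Call:
{"op": "arm_command", "data": {
  "motion": [
    {"offset":[0,0,0.0005],"spin":0},
    {"offset":[0,0,0],"spin":0},
    {"offset":[0,0,0],"spin":0}
  ]
}}

```text
time_s: 24.45
ee_pos: [560.8, 117.3, 63.1]
ee_rot: [180.0, 0.0, 173.3]
force: [-1.2, -0.1, 5.1]
gripper_width: 32.0
gripper_force: 15.0
```

Call:
{"op": "arm_command", "data": {
  "motion": [
    {"offset":[0,0,0],"spin":0},
    {"offset":[0,0,0],"spin":0},
    {"offset":[0,0,0],"spin":0},
    {"offset":[0,0,0],"spin":0}
  ],
  "jaw": 0.05
}}

```text
time_s: 24.95
ee_pos: [560.6, 117.3, 62.3]
ee_rot: [180.0, -0.0, 173.3]
force: [0.2, 0.2, -0.3]
gripper_width: 50.3
gripper_force: 0.0
```

Call:
{"op": "arm_command", "data": {
  "motion": [
    {"offset":[0,0,-0.02],"spin":0},
    {"offset":[0,0,-0.035],"spin":0},
    {"offset":[0,0,-0.05],"spin":0},
    {"offset":[0,0,0],"spin":0}
  ]
}}

```text
time_s: 25.45
ee_pos: [563.2, 117.7, 171.6]
ee_rot: [179.8, 0.5, 173.3]
force: [-0.3, -0.5, 0.1]
gripper_width: 49.9
gripper_force: 0.0
```

Call:
{"op": "arm_command", "data": {
  "motion": [
    {"offset":[-0.0077,-0.0567,0],"spin":0},
    {"offset":[-0.0077,-0.0567,0],"spin":0},
    {"offset":[-0.0077,-0.0567,0],"spin":0},
    {"offset":[-0.0077,-0.0567,0],"spin":0}
  ]
}}

```text
time_s: 25.95
ee_pos: [564.0, -113.2, 166.2]
ee_rot: [180.0, -0.1, 173.3]
force: [0.0, 0.5, -0.1]
gripper_width: 49.7
gripper_force: 0.0
```

Call:
{"op": "arm_command", "data": {
  "motion": [
    {"offset":[-0.0077,-0.0567,0],"spin":0},
    {"offset":[-0.0077,-0.0567,0],"spin":0},
    {"offset":[-0.0077,-0.0567,0],"spin":0},
    {"offset":[-0.0077,-0.0567,0],"spin":0}
  ]
}}

```text
time_s: 26.45
ee_pos: [568.3, -342.0, 166.0]
ee_rot: [179.9, -0.1, 173.3]
force: [1.8, -0.4, -0.1]
gripper_width: 50.2
gripper_force: 0.0
```

Call:
{"op": "arm_command", "data": {
  "motion": [
    {"offset":[0,0,0],"spin":0.172},
    {"offset":[0,0,0],"spin":0.172},
    {"offset":[0,0,0],"spin":0.172},
    {"offset":[0,0,0],"spin":0.172},
    {"offset":[0,0,0],"spin":0.172}
  ]
}}

```text
time_s: 27.08
ee_pos: [568.4, -340.1, 165.8]
ee_rot: [-179.9, -0.1, 123.7]
force: [-0.3, 0.2, 1.0]
gripper_width: 49.8
gripper_force: 0.0
```

Call:
{"op": "arm_command", "data": {
  "motion": [
    {"offset":[0,0,0.01],"spin":0.172},
    {"offset":[0,0,0.01],"spin":0.172},
    {"offset":[0,0,0.01],"spin":0.172},
    {"offset":[0,0,0.01],"spin":0.172},
    {"offset":[0,0,0],"spin":0.172}
  ]
}}

```text
time_s: 27.7
ee_pos: [567.8, -339.7, 124.8]
ee_rot: [-179.8, -0.1, 74.4]
force: [-0.3, -0.7, 0.5]
gripper_width: 49.8
gripper_force: 0.0
```

Call:
{"op": "arm_command", "data": {
  "motion": [
    {"offset":[0,0,0],"spin":0},
    {"offset":[0,0,0],"spin":0}
  ]
}}

```text
time_s: 27.95
ee_pos: [568.8, -340.3, 126.8]
ee_rot: [-180.0, -0.0, 74.9]
force: [-0.5, -1.2, -0.3]
gripper_width: 49.9
gripper_force: 0.0
```

Run:
```python
from h import *
s=env.state(); print(s['ee_pos'],s['ee_rot'])
c=cam('wrist'); im,d=env.grab_frame('wrist'); P=cloud(c,d); cv2.imwrite('pics/w9.png',im)
for r in env.pinpoint('wrist','heart_key')[:3]: print(r,onz(c,r['location'],0)[0])
U=onz(c,np.c_[np.tile(np.arange(640),480),np.repeat(np.arange(480),640)],8).reshape(480,640,3)
g=cv2.cvtColor(im,cv2.COLOR_BGR2HSV)
b=(abs(U[...,0]-569)<50)&(abs(U[...,1]+341)<55)&(P[...,2]>4)&(P[...,2]<14); np.savez('/tmp/k.npz',im=im,U=U,z=P[...,2])
n,l,st,ce=cv2.connectedComponentsWithStats(b.astype(np.uint8)); i=1+np.argmax(st[1:,4]); q=U[l==i][:,:2]
print(len(q),q.mean(0),cv2.minAreaRect(q.astype(np.float32)),'hsv',np.median(g[l==i],0))
im,d=env.grab_frame('top'); cv2.imwrite('pics/t9.png',im)
```

```text
[ 568.76220779 -340.29779234  126.84208929] [-1.79952795e+02 -1.73718531e-02  7.48997032e+01]
{'location': [322.0, 236.4], 'score': 0.93} [ 567.48345633 -340.99227056    0.        ]
{'location': [451.8, 265.8], 'score': 0.72} [ 653.56123857 -387.3028034     0.        ]
2387 [ 570.05987958 -333.14743535] ((567.672607421875, -340.32855224609375), (77.601318359375, 32.8519401550293), 74.93190002441406) hsv [ 26. 150. 255.]
```

View pics/w9.png

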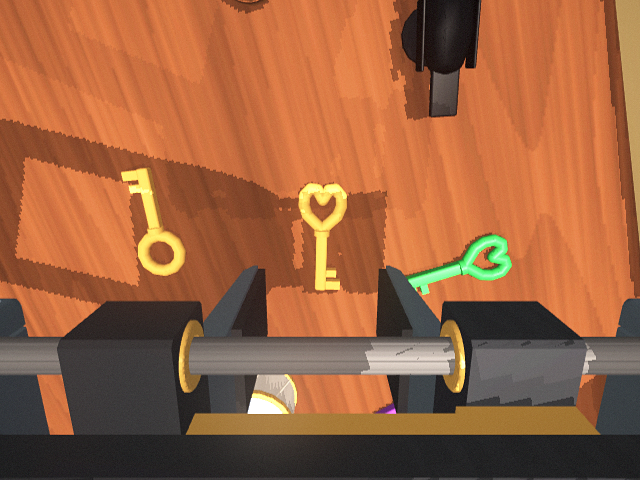

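Run:
```python
from h import *
f=np.load('/tmp/k.npz'); im,U=f['im'],f['U']; g=cv2.cvtColor(im,cv2.COLOR_BGR2HSV)
a=np.radians(74.93); t=np.array([np.cos(a),np.sin(a)]); n=np.array([t[1],-t[0]])
q=U[...,:2]-[567.67,-340.33]; kx=-(q@t); ky=q@n
m=(g[...,0]>20)&(g[...,0]<40)&(g[...,2]>170)&(abs(kx)<42)&(abs(ky)<20)
for x in range(-22,28,2):
    k=m&(abs(kx-x)<1); print(x,ky[k].min().round(1),ky[k].max().round(1),end=' | ')
```

```text
-22 -15.1 15.0 | -20 -15.1 14.4 | -18 -14.4 13.7 | -16 -13.8 12.4 | -14 -12.4 12.4 | -12 -10.4 11.0 | -10 -8.3 8.3 | -8 -6.9 6.9 | -6 -4.9 4.2 | -4 -4.9 3.5 | -2 -4.9 3.5 | 0 -3.5 2.8 | 2 -4.2 2.8 | 4 -4.2 2.8 | 6 -4.2 2.8 | 8 -4.2 2.1 | 10 -4.2 2.1 | 12 -4.3 2.1 | 14 -4.3 2.1 | 16 -4.3 2.1 | 18 -4.3 2.1 | 20 -4.3 2.1 | 22 -4.3 2.1 | 24 -4.3 9.3 | 26 -4.3 9.3 |
```

Call:
{"op": "arm_command", "data": {
  "motion": [
    {"offset":[-0.0068,-0.001,0.03],"spin":0},
    {"offset":[0,0,0.045],"spin":0},
    {"offset":[0,0,0.02],"spin":0},
    {"offset":[0,0,0.008],"spin":0},
    {"offset":[0,0,0.004],"spin":0}
  ]
}}

```text
time_s: 28.72
ee_pos: [566.6, -346.9, 20.7]
ee_rot: [179.9, 0.0, 74.8]
force: [0.6, 0.6, 0.1]
gripper_width: 49.6
gripper_force: 0.0
```

Call:
{"op": "arm_command", "data": {
  "motion": [
    {"offset":[0,0,0.002],"spin":0},
    {"offset":[0,0,0.001],"spin":0},
    {"offset":[0,0,0],"spin":0}
  ]
}}

```text
time_s: 29.1
ee_pos: [566.5, -346.8, 18.0]
ee_rot: [180.0, 0.0, 74.8]
force: [-0.2, -0.1, -1.1]
gripper_width: 49.7
gripper_force: 0.0
```

Call:
{"op": "arm_command", "data": {
  "motion": [
    {"offset":[0,0,0.0017],"spin":0},
    {"offset":[0,0,0],"spin":0},
    {"offset":[0,0,0],"spin":0},
    {"offset":[0,0,0],"spin":0},
    {"offset":[0,0,0],"spin":0}
  ],
  "jaw": 0.004,
  "newtons": 15
}}

```text
time_s: 29.72
ee_pos: [566.2, -346.8, 15.8]
ee_rot: [180.0, -0.0, 74.8]
force: [0.4, -0.2, -0.5]
gripper_width: 10.8
gripper_force: 14.6
```

Call:
{"op": "arm_command", "data": {
  "motion": [
    {"offset":[0,0,0],"spin":0},
    {"offset":[0,0,0],"spin":0},
    {"offset":[0,0,0],"spin":0}
  ]
}}

```text
time_s: 30.1
ee_pos: [566.2, -346.8, 15.7]
ee_rot: [180.0, -0.0, 74.8]
force: [-0.2, -0.2, 0.5]
gripper_width: 11.0
gripper_force: 14.6
```

Call:
{"op": "arm_command", "data": {
  "motion": [
    {"offset":[0,0,-0.003],"spin":0},
    {"offset":[0,0,-0.006],"spin":0},
    {"offset":[0,0,-0.006],"spin":0},
    {"offset":[0,0,0],"spin":0}
  ]
}}

```text
time_s: 30.6
ee_pos: [566.7, -347.0, 31.6]
ee_rot: [179.9, 0.0, 74.8]
force: [-0.3, 0.1, -1.0]
gripper_width: 10.6
gripper_force: 14.7
```

Run:
```python
from h import *
s=env.state(); print(s['ee_pos'],s['gripper_width'],s['gripper_force'])
c=cam('wrist'); im,d=env.grab_frame('wrist'); P=cloud(c,d); cv2.imwrite('pics/w10.png',im[180:460,170:470])
t=np.array([np.cos(np.radians(74.8)),np.sin(np.radians(74.8))]); q=P[...,:2]-[566.2,-346.8]; kx=-(q@t); ky=q@np.array([t[1],-t[0]])
g=cv2.cvtColor(im,cv2.COLOR_BGR2HSV); m=(g[...,0]>20)&(g[...,0]<40)&(g[...,1]>80)&(abs(kx)<60)&(abs(ky)<20)&(P[...,2]<50)
for x in range(-56,40,4):
    k=m&(abs(kx-x)<2)
    if k.sum()>3: print(x,k.sum(),'z',np.median(P[k][:,2]).round(1),'y',np.percentile(ky[k],[3,97]).round(1))
```

```text
[ 566.69369214 -346.99823028   31.64786867] 10.598382360971305 14.65235615367419
-48 5 z 20.8 y [-8.7 -7.2]
-44 470 z 22.8 y [-11.7  11.3]
-40 596 z 23.6 y [-14.7  14.4]
-36 495 z 23.6 y [-15.6  15.3]
-32 333 z 23.7 y [-16.2  15.4]
-28 276 z 23.6 y [-15.3  14.2]
-24 330 z 23.6 y [-14.   12.6]
-20 377 z 23.8 y [-11.1  10.1]
-16 254 z 23.9 y [-7.4  5.5]
-12 159 z 26.6 y [-5.7  2. ]
-8 94 z 24.3 y [-4.9  1.3]
-4 134 z 24.1 y [-4.9  1.2]
0 131 z 24.2 y [-5.3  1.2]
4 126 z 24.2 y [-5.4  0.8]
8 122 z 24.2 y [-5.4  0.8]
12 133 z 24.2 y [-5.9  0.8]
16 15 z 23.9 y [-5.5  0.2]
```

View pics/w10.png

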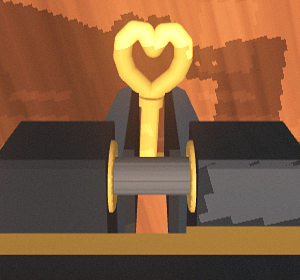

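Call:
{"op": "arm_command", "data": {
  "motion": [
    {"offset":[0,0,-0.02],"spin":0},
    {"offset":[0,0,-0.035],"spin":0},
    {"offset":[0,0,-0.045],"spin":0},
    {"offset":[0,0,-0.03],"spin":0},
    {"offset":[0,0,0],"spin":0}
  ]
}}

```text
time_s: 31.28
ee_pos: [567.4, -347.5, 163.5]
ee_rot: [179.7, 0.1, 74.8]
force: [0.6, 0.8, -1.3]
gripper_width: 10.7
gripper_force: 14.6
```

Call:
{"op": "arm_command", "data": {
  "motion": [
    {"offset":[0.03,-0.0082,0],"spin":0},
    {"offset":[0.0547,-0.015,0],"spin":0},
    {"offset":[0.0547,-0.015,0],"spin":0},
    {"offset":[0.0547,-0.015,0],"spin":0},
    {"offset":[0.0547,-0.015,0],"spin":0}
  ]
}}

```text
time_s: 31.9
ee_pos: [564.6, -86.8, 158.8]
ee_rot: [-179.8, 0.0, 74.7]
force: [1.8, -0.3, -0.5]
gripper_width: 10.8
gripper_force: 14.6
```

Call:
{"op": "arm_command", "data": {
  "motion": [
    {"offset":[0.0547,-0.015,0],"spin":0},
    {"offset":[0.0547,-0.015,0],"spin":0},
    {"offset":[0.0547,-0.015,0],"spin":0},
    {"offset":[0.0547,-0.015,0],"spin":0},
    {"offset":[0.0547,-0.015,0],"spin":0}
  ]
}}

```text
time_s: 32.52
ee_pos: [564.2, 196.3, 158.8]
ee_rot: [-179.9, 0.1, 74.8]
force: [0.5, -0.5, -1.0]
gripper_width: 11.0
gripper_force: 14.6
```

Call:
{"op": "arm_command", "data": {
  "motion": [
    {"offset":[0.0247,-0.0071,0],"spin":0},
    {"offset":[0,0,0],"spin":0.1},
    {"offset":[0,0,0],"spin":0.17},
    {"offset":[0,0,0],"spin":0.17},
    {"offset":[0,0,0],"spin":0.17}
  ]
}}

```text
time_s: 33.15
ee_pos: [563.9, 220.2, 158.6]
ee_rot: [-179.9, 0.2, 39.5]
force: [1.2, 0.3, -0.5]
gripper_width: 10.7
gripper_force: 14.7
```

Call:
{"op": "arm_command", "data": {
  "motion": [
    {"offset":[0,0,0],"spin":0.17},
    {"offset":[0,0,0],"spin":0.17},
    {"offset":[0,0,0],"spin":0.17},
    {"offset":[0,0,0],"spin":0.17},
    {"offset":[0,0,0],"spin":0.132}
  ]
}}

```text
time_s: 33.78
ee_pos: [563.9, 220.2, 158.6]
ee_rot: [179.9, 0.2, -7.0]
force: [0.3, 0.4, -0.7]
gripper_width: 10.9
gripper_force: 14.7
```

Call:
{"op": "arm_command", "data": {
  "motion": [
    {"offset":[0,0,0.03],"spin":0},
    {"offset":[0,0,0.02],"spin":0},
    {"offset":[0,0,0],"spin":0},
    {"offset":[0,0,0],"spin":0}
  ]
}}

```text
time_s: 34.28
ee_pos: [565.1, 220.5, 110.6]
ee_rot: [180.0, 0.0, -6.7]
force: [0.7, -0.4, -0.8]
gripper_width: 10.7
gripper_force: 14.7
```

Run:
```python
from h import *
s=env.state(); print(s['ee_pos'],s['ee_rot'],s['gripper_width'],s['gripper_force'])
rows([564.5,220.4,60],-6.7)
c=cam('wrist'); im,d=env.grab_frame('wrist'); P=cloud(c,d); w,wz=wells(c,im,P); cv2.imwrite('pics/w11.png',np.hstack([cv2.resize(im,(440,330)),cv2.resize(w,(330,330))]))
cv2.imwrite('pics/w11full.png',im)
```

```text
[565.05215883 220.54379684 110.61068433] [ 1.79994526e+02  1.53919597e-02 -6.71693923e+00] 10.688003396379175 14.676838164014043
total tool mm [-0.5  0.2 50.6] spin deg -0.0 rad -0.0 n 1 per row [-0.53  0.21 50.61]
```

View pics/w11.png

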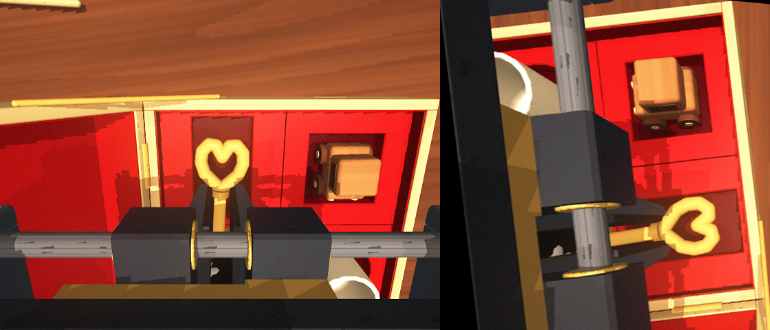

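Call:
{"op": "arm_command", "data": {
  "motion": [
    {"offset":[-0.0005,0,0.03],"spin":0},
    {"offset":[0,0,0.015],"spin":0},
    {"offset":[0,0,0.005],"spin":0},
    {"offset":[0,0,0],"spin":0},
    {"offset":[0,0,0],"spin":0}
  ]
}}

```text
time_s: 34.95
ee_pos: [565.1, 220.8, 61.6]
ee_rot: [-179.9, -0.1, -6.7]
force: [-0.3, 0.8, -1.0]
gripper_width: 10.9
gripper_force: 14.7
```

Run:
```python
from h import *
s=env.state(); p=s['ee_pos']; print(p,s['force'])
c=cam('wrist'); im,d=env.grab_frame('wrist'); P=cloud(c,d)
a=np.radians(-6.7); t=np.array([np.cos(a),np.sin(a)]); n=np.array([-t[1],t[0]]); C=np.array([571,219.6])
U=onz(c,np.c_[np.tile(np.arange(640),480),np.repeat(np.arange(480),640)],p[2]-7.7).reshape(480,640,3)
g=cv2.cvtColor(im,cv2.COLOR_BGR2HSV); y=(g[...,0]>20)&(g[...,0]<40)&(g[...,1]>80)&(g[...,2]>150)
q=U[...,:2]-C; X=q@t; Y=q@n; m=y&(abs(X)<60)&(abs(Y)<30)&(abs(P[...,2]-(p[2]-8))<6)
for x in range(0,50,4):
    k=m&(abs(X-x)<2)
    if k.sum()>5: print('key',x,np.percentile(Y[k],[2,98]).round(1),np.median(P[k][:,2]).round(1))
print('end',X[m].max())
q=P[...,:2]-C; X=q@t; Y=q@n; hole=(P[...,2]<32)&(P[...,2]>20)&(abs(X)<55)&(abs(Y)<35); print('floor x',np.percentile(X[hole],[1,99]),'y',np.percentile(Y[hole],[1,99]))
```

```text
[565.13611201 220.83470385  61.64273653] [-0.33915187  0.81193006 -1.01737637]
key 0 [-2.3  4.4] 54.2
key 8 [-5.2  5.7] 54.0
key 12 [-8.1  8.5] 53.8
key 16 [-13.1  13.1] 53.6
key 20 [-14.7  14.3] 53.7
key 24 [-15.9  15.5] 53.7
key 28 [-15.8  15.3] 53.8
key 32 [-15.3  14.5] 53.8
key 36 [-13.1  12.8] 53.6
key 40 [-10.2   9.8] 52.3
end 59.81380374628234
floor x [-28.62754723  43.37331034] y [-25.96222378  24.11791896]
```

Call:
{"op": "arm_command", "data": {
  "motion": [
    {"offset":[-0.0015,0,0.005],"spin":0},
    {"offset":[0,0,0.006],"spin":0},
    {"offset":[0,0,0.004],"spin":0},
    {"offset":[0,0,0],"spin":0},
    {"offset":[0,0,0],"spin":0}
  ]
}}

```text
time_s: 35.62
ee_pos: [563.1, 220.8, 45.8]
ee_rot: [-180.0, -0.0, -6.7]
force: [-0.7, 0.9, -1.3]
gripper_width: 10.8
gripper_force: 14.7
```

Call:
{"op": "arm_command", "data": {
  "motion": [
    {"offset":[0,0,0.001],"spin":0},
    {"offset":[0,0,0.001],"spin":0},
    {"offset":[0,0,0],"spin":0},
    {"offset":[0,0,0],"spin":0}
  ]
}}

```text
time_s: 36.12
ee_pos: [563.0, 220.8, 43.8]
ee_rot: [-180.0, -0.0, -6.7]
force: [0.6, 0.8, 0.2]
gripper_width: 11.1
gripper_force: 14.7
```

Call:
{"op": "arm_command", "data": {
  "motion": [
    {"offset":[0,0,0.001],"spin":0},
    {"offset":[0,0,0.0005],"spin":0},
    {"offset":[0,0,0],"spin":0},
    {"offset":[0,0,0],"spin":0}
  ]
}}

```text
time_s: 36.62
ee_pos: [563.0, 220.8, 42.3]
ee_rot: [-180.0, -0.0, -6.7]
force: [-0.3, 0.5, 0.3]
gripper_width: 11.0
gripper_force: 14.7
```

Call:
{"op": "arm_command", "data": {
  "motion": [
    {"offset":[0,0,0.0007],"spin":0},
    {"offset":[0,0,0],"spin":0},
    {"offset":[0,0,0],"spin":0}
  ]
}}

```text
time_s: 37.0
ee_pos: [563.1, 220.8, 41.7]
ee_rot: [-180.0, -0.0, -6.7]
force: [0.6, -0.5, -0.2]
gripper_width: 10.8
gripper_force: 14.7
```

Call:
{"op": "arm_command", "data": {
  "motion": [
    {"offset":[0,0,0.0005],"spin":0},
    {"offset":[0,0,0],"spin":0},
    {"offset":[0,0,0],"spin":0}
  ]
}}

```text
time_s: 37.38
ee_pos: [563.1, 220.8, 41.6]
ee_rot: [-180.0, -0.0, -6.7]
force: [-1.3, -1.1, 5.6]
gripper_width: 11.0
gripper_force: 14.8
```

Call:
{"op": "arm_command", "data": {
  "motion": [
    {"offset":[0,0,0.0004],"spin":0},
    {"offset":[0,0,0],"spin":0},
    {"offset":[0,0,0],"spin":0}
  ]
}}

```text
time_s: 37.75
ee_pos: [563.1, 220.8, 41.6]
ee_rot: [-180.0, -0.0, -6.7]
force: [-0.9, -1.0, 8.2]
gripper_width: 11.1
gripper_force: 14.9
```

Contact with the floor. I release it narrowly and retreat straight up.

Call:
{"op": "arm_command", "data": {
  "motion": [
    {"offset":[0,0,-0.0006],"spin":0},
    {"offset":[0,0,0],"spin":0},
    {"offset":[0,0,0],"spin":0}
  ],
  "jaw": 0.017
}}

```text
time_s: 38.12
ee_pos: [563.2, 220.8, 41.0]
ee_rot: [-180.0, -0.0, -6.7]
force: [0.3, -0.3, 0.5]
gripper_width: 17.0
gripper_force: 0.4
```

Call:
{"op": "arm_command", "data": {
  "motion": [
    {"offset":[0,0,-0.01],"spin":0},
    {"offset":[0,0,-0.03],"spin":0},
    {"offset":[0,0,-0.05],"spin":0},
    {"offset":[0,0,-0.05],"spin":0},
    {"offset":[0,0,0],"spin":0}
  ]
}}

```text
time_s: 38.75
ee_pos: [565.3, 221.7, 186.5]
ee_rot: [-179.7, -0.5, -6.7]
force: [-0.6, 0.2, -0.5]
gripper_width: 17.2
gripper_force: 0.0
```

Call:
{"op": "arm_command", "data": {
  "motion": [
    {"offset":[0,0.05,-0.02],"spin":0},
    {"offset":[0,0.055,0],"spin":0},
    {"offset":[0,0.055,0],"spin":0},
    {"offset":[0,0.055,0],"spin":0},
    {"offset":[0,0.055,0],"spin":0}
  ]
}}

```text
time_s: 39.38
ee_pos: [530.2, -49.0, 200.3]
ee_rot: [-180.0, 0.1, -6.7]
force: [0.7, 0.1, 0.2]
gripper_width: 17.0
gripper_force: 0.0
```

Call:
{"op": "arm_command", "data": {
  "motion": [
    {"offset":[0,0,0],"spin":0},
    {"offset":[0,0,0],"spin":0}
  ]
}}

```text
time_s: 39.62
ee_pos: [531.0, -47.0, 200.6]
ee_rot: [-180.0, 0.1, -6.8]
force: [-0.4, -0.0, 0.7]
gripper_width: 17.2
gripper_force: 0.0
```

Run:
```python
from h import *
im,d=env.grab_frame('top'); c=cam('top'); P=cloud(c,d); w,wz=wells(c,im,P)
im2,d2=env.grab_frame('scene')
cv2.imwrite('pics/f12.png',np.hstack([cv2.resize(w,(400,400)),cv2.resize(im2[160:320,400:600],(400,320))[:,:] if 0 else cv2.resize(im2[160:320,110:590],(400,400))]))
B=np.array([571,219.6]); k=(abs(P[...,0]-571)<50)&(abs(P[...,1]-219.6)<28); g=cv2.cvtColor(im,cv2.COLOR_BGR2HSV); y=(g[...,0]>20)&(g[...,0]<40)&(g[...,2]>120)&k
print('key z',np.percentile(P[y][:,2],[5,50,95]),cv2.minAreaRect(P[y][:,:2].astype(np.float32)))
```

```text
Traceback (most recent call last):
IndexError: index -1 is out of bounds for axis 0 with size 0
```

View pics/f12.png

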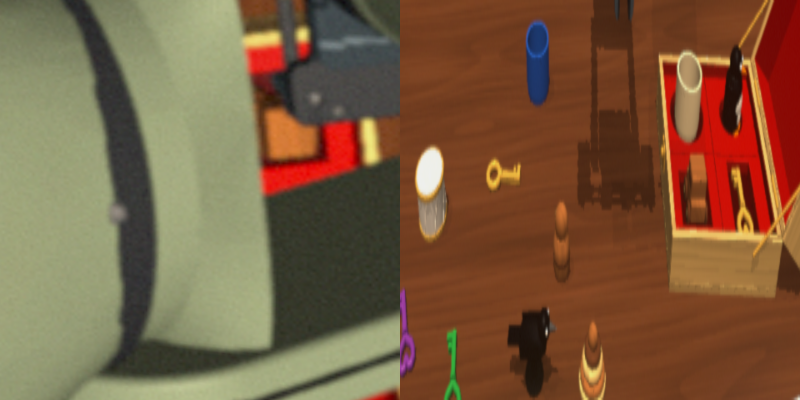

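Run:
```python
from h import *
c=cam('scene'); im,d=env.grab_frame('scene'); P=cloud(c,d)
a=np.radians(-6.7); t=np.array([np.cos(a),np.sin(a)]); n=np.array([-t[1],t[0]]); q=P[...,:2]-[571,219.6]; X=q@t; Y=q@n
g=cv2.cvtColor(im,cv2.COLOR_BGR2HSV); m=(g[...,0]>18)&(g[...,0]<40)&(g[...,2]>110)&(abs(X)<46)&(abs(Y)<26)
for x in range(-40,44,10):
    k=m&(abs(X-x)<5)
    if k.sum()>3: print(x,k.sum(),'z',np.percentile(P[k][:,2],[10,50,90]).round(1),'y',np.percentile(Y[k],[5,95]).round(1))
for nme,C,top in (('penguin',(468.7,231.5),99),('cup',(457,129),76),('car',(559,117.4),68)):
    k=(np.hypot(P[...,0]-C[0],P[...,1]-C[1])<35)&(P[...,2]>44); print(nme,top,np.percentile(P[k][:,2],99).round(1),P[k].mean(0).round(1))
```

```text
-40 14 z [31.5 33.  34. ] y [-10.3   3.3]
-30 26 z [31.9 32.9 34.2] y [-6.5  5. ]
-20 11 z [32.6 34.6 35.3] y [0.8 4.6]
-10 11 z [33.1 34.2 34.8] y [-0.2  5. ]
0 12 z [32.4 35.2 37.2] y [-0.2  4.7]
10 29 z [32.5 33.9 35.5] y [-6.8 11.7]
20 23 z [32.2 33.3 34.1] y [-12.   15.9]
30 26 z [32.  33.6 34.8] y [-11.   15.3]
penguin 99 98.1 [478.9 230.5  72.3]
cup 76 76.9 [460.5 131.   62.6]
car 68 69.2 [570.3 116.6  59.3]
```

All four pieces are level and at their seated heights, so I hand the job in.

```bash
python3 -c "
from workcell import env
print(env.job_done())"
```

```text
the job is handed in; nothing more can be done
None
```

The box is made up and handed in at about 40 s: the penguin, cream cup, car and heart key were placed in that order, each lowered to its well floor and checked at seated height by camera depth; the round-bow key and tin crow were never touched.

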